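# Set a sliding jaw with a gauge blade

### The arm

A 6-joint arm with a two-finger parallel gripper is mounted at the origin on the work surface. World frame = base frame: x ahead of the robot, y to its left, z up, the work surface at z = 0. Lengths are in mm, angles in rad, forces in N, time in s.
With the tool pointing down it reaches from about 300 to 775 mm from the base axis. Payload 14.6 kg.
Tool frame: the origin (TCP) lies on the centre line of the jaws, within the pads' length; the fingertips stand ahead of it and the grasp point (between the pads) is the TCP (manip.tip_reach is the z of the fingertips in the tool frame, in mm); z points along the fingers, y is the direction in which the jaws open and shut (so a half turn about z gives the same grasp; the last joint's range is limited). The gripper opens to 94 mm and grips with 3 to 60 N. Pads are 16 mm wide; open, the fingers measure 119 mm over their backs; the gripper's body (75 mm by 177 mm) begins 78 mm behind the grasp point.
Start: joints at [1.132, 0.3, 1.521, -0, 1.321, -0.067], TCP at [199.808, 512.412, 195.946] pointing down, gripper open.
Joint ranges: [-3.03, 3.03], [-0.79, 2.21], [0.23, 2.52], [-1.04, 4.18], [0, 3.07], [-2.55, 2.55]. Speed limits (rad/s): [2.22, 2.22, 2.57, 3.14, 3.14, 3.14].

### API

Orientations are given as [roll, pitch, yaw] about the fixed x, y, z axes, in that order (R = Rz(yaw) Ry(pitch) Rx(roll)).
In Python, from cell import manip, camera, search_frame, masks_of, tip_of gives the robot as it stands.
- The arm moves only by the tool send_rows, never from a script. Its argument "plan" is a list of rows, each an object with "travel": the shift along the tool's x, y, z in mm, a list of three; "delta_rot": the turn, a rotation vector about the tool's x, y, z in degrees, a list of three; "fingers": the gripper's target within -1 to 1 (shut at 1, half-way at 0, fully open at -1). In form: [{"travel": [dx, dy, dz], "delta_rot": [wx, wy, wz], "fingers": fingers}, ...]. A call has 1 to 20 rows; each row shifts and turns the commanded pose from where the row before left it, along the tool's axes as they then stand; what a row does not reach is not made up. A row lasts 1/8 s, in which the tool goes at most 62.5 mm and 10.7 degrees, less where a joint would pass 70% of its speed; a pose out of reach is approached as far as the arm can. A call is refused whole if a number of a shift passes 62.5 or a number of a turn 10.7, either way. A call with a gripper value outside its range is refused whole. The fingers move at their own pace and stop on an object; "grip_force" is the grip in N (left out, the last holds). Time passes only in rows, so rows that do not move let the fingers close. It gives the time, the measured TCP pose, the force and the opening at its end, in the units of the state.
- manip.read_state(): the state, without advancing time (a new reading comes with each control period).
- camera(name): name is "scene" or "side" or "wrist"; returns a dict with "color" (400x640x3 uint8, red, green, blue), "z_map" (400x640 float32, mm along the optical axis (not along the pixel's ray), 0 where there is no reading), "fov_y" (degrees; the focal length in pixels is half the picture's height over the tangent of half this angle, whatever the lens; pixels are square), "cx", "cy" (the principal point, pixels), "world_from_camera" (4x4, takes a point from camera to world coordinates); the wrist camera has in their place "tool_from_camera" (4x4, takes a point from camera to tool coordinates, whose origin is the TCP and whose axes are the flange's). Camera axes: x right, y up, looking along -z (the intrinsics and any distortion apply to the point x, -y, -z); pixel columns grow to the right and rows downward; lengths in mm; the calibration is good to about 2 mm. A picture is of the moment at which its call begins: read the wrist's pose just before it.
- manip.sign_off(): hands the job in, once; it reports no verdict.
Trained networks look in the newest picture that a camera, given by its name, has taken for a name from the list of things; names that differ only in an ending like _2 or _b are one class to them, and where a whole thing is asked for, a point or a joint stands for the part that bears it (a point fixed in the world has none). Each returns a list of dicts, best first, with "confidence" (0 to 1); they miss things now and then, are a little off and sometimes report something else, mostly with a low value. They report only what shows in the picture. A call takes as long as a camera call. They do not tell look-alikes from the thing itself.
- search_frame(name, camera): "at" ([x, y, z] in mm, in the coordinates of the camera as it stood for that picture, good to about 4 mm: the middle of the surface that is visible of it).
- masks_of(name, camera): "region" (400x640 bool, what is visible of it).
- tip_of(name, camera): "at" ([x, y, z] in mm, in the coordinates of the camera as it stood for that picture, good to about 4 mm: a listed point, or the origin of a listed thing).
The state is a dict: "clock": time; "joints": joint angles; "qd": joint speeds; "effort": joint torques, N m; "eef_pos": TCP position; "eef_rot": TCP orientation; "wrist_force": force on the tool from outside, world axes, zero at the start; "moment": the same for the moment, N m; "finger_gap": finger opening in mm.
Only numpy, scipy, OpenCV 4.12 (cv2) and the standard library are available. Lean on these libraries where they do the work, as an engineer would, in place of code of your own. Each camera call takes 0.05 s, during which the arm holds its last target. There are 200 camera calls.

### The job

Set the opening of the little sliding-jaw holder with the block-handled gauge: take that gauge out of the wooden rack, put its blade down between the jaws, about midway along them, until its handle sits on the jaw tops, and only then push the sliding jaw in until the blade is nipped. Draw the gauge out again without disturbing the setting and stand it back, fully home, in the rack slot it came from. Leave the two round-handled gauges in their slots, and do not shift or knock over the oil bottle, loupe or magnifier.

Things in the scene. Friction and masses are not known exactly. Their poses are not given: they have to be found in the camera images.
- gauge: The gauge to use, the only one with a block handle: dark steel, 30 (x) x 24 (y) x 34 (z) mm. Below it a steel blade 26 (x) x 5 (y) mm, 40 mm long, its last 3 mm narrowed to 22 x 3. About 0.2 kg. Origin: centre of the handle's underside; z up, x along the blade's width. Starts upright in any one of the rack's slots, its handle resting on the rack's top.
- round_a: A gauge to leave alone: same blade, but a round waisted handle 29 mm in diameter and 34 mm tall; origin and axes as for the gauge. Loose in another rack slot.
- round_b: A second round-handled gauge to leave alone, like the first, in the remaining slot.
- rack: Fixed wooden rack block, 170 (x) x 56 (y) x 46 (z) mm; origin centre of underside, z up; left or right of the magnifier. Three through slots from the top at x = -55, 0, +55 mm, y = 0, each 30 (x) x 8 (y) mm, mouth chamfered 2 mm. Gauges stand in them with x along the rack's x; half a turn makes no difference.
- holder: Fixed sliding-jaw holder. Dark steel base, x -42 to 42, y -50 to 75 mm, 12 mm thick; a 10 mm high stop on it at y 64 to 70. Steel fixed jaw 60 mm along x, y -20 to 0, top at z = 58 mm. Origin: underside, below the middle of the fixed jaw's inner face; x along the jaws, y from fixed to sliding jaw, z up. The gap is open at its top and ends.
- jaw (a joint): Sliding jaw's place along the holder's y = gap width in m: 0 shut, 0.020 wide open, starts 0.011 to 0.017. Steel jaw 56 mm along x, centred, 18 mm thick in y (inner face at y = joint value), top 58 mm above the bench. It takes about 5 N to slide and stays where it is left.
- jaw_back (a point): Middle of the sliding jaw's outer face, 42 mm above the holder's underside: the place to push, towards the fixed jaw (the holder's -y). Moves with the jaw.
- oil: Amber glass oil bottle, 34 mm diameter, 120 mm tall, loose, standing close by the +x end of the holder's fixed jaw. Origin centre of underside. Leave alone.
- loupe: Black eye loupe, 34 mm diameter, 30 mm tall, loose, standing beside the rack. Origin centre of underside. Leave alone.
- magnifier: Brass magnifier on a stand, loose, between rack and holder: round foot 64 mm diameter, 10 mm rod, upright lens 56 mm across whose top is 170 mm high. Origin centre of underside. Leave alone, carry the gauge over or round it.
Mind the look-alikes: they are no part of the job. Leave any green or orange look-alike of the holder alone.

How it is judged (in metres and radians):
On the way, in this order (a step that is already met when the one before it is completed fails the run):
1. the gauge blade is fully down in the still open gap, handle on the jaw tops, about midway along the jaws (x of gauge in the frame of holder between -0.015 and 0.015 m and y of gauge in the frame of holder between 0 and 0.02 m and z of gauge in the frame of holder between 0.055 and 0.0605 m and angle between gauge's own z axis and vertical below 0.1 rad and angle between the x axis of gauge and the x axis of holder, either way round below 0.15 rad and value of joint jaw above 0.0085 m), for 0.2 s.
2. the sliding jaw is closed onto the blade while the gauge is fully down (x of gauge in the frame of holder between -0.015 and 0.015 m and y of gauge in the frame of holder between 0 and 0.02 m and z of gauge in the frame of holder between 0.055 and 0.0605 m and angle between gauge's own z axis and vertical below 0.1 rad and angle between the x axis of gauge and the x axis of holder, either way round below 0.15 rad and value of joint jaw below 0.0062 m), for 0.2 s.
At the end, for the whole second after the job is handed in: The jaw is left 3.7 to 6.3 mm open, as the 5 mm blade set it; the gauge is back, upright and at rest, within 6 mm of where it started in its rack slot; the round-handled gauges are within 6 mm of where they started (value of joint jaw between 0.0037 and 0.0063 m and distance of each of gauge, round_a, round_b from where it was at the start of the episode below 0.006 m and angle between gauge's own z axis and vertical below 0.08 rad and linear speed of gauge below 0.02 m/s); the robot touches nothing.
It fails at once if a round-handled gauge is lifted or shifted more than 10 mm (distance of any of round_a, round_b from where it was at the start of the episode above 0.01 m).
It fails at once if the oil bottle, loupe or magnifier is moved more than 15 mm or tipped (distance of any of oil, loupe, magnifier from where it was at the start of the episode above 0.015 m or angle between any of oil, loupe, magnifier's own z axis and vertical above 0.3 rad).
It fails at once if the jaws are closed further than the blade allows (value of joint jaw below 0.003 m).
It also fails if it takes over 72 s, if anything falls off the work surface, if the arm or the gripper's body presses on something with over 40 N, if the wrist force passes 120 N, or if a joint passes its speed limit or range.

## Working session

There is one attempt and no reset: what is moved stays moved. The work goes in short steps, Python scripts to look and compute and a tool call to move; the robot and the scene stay as the last step left them, time stands still between calls to the robot, and variables do not carry over. Pictures are saved under pics/ and viewed, about 8 in all and at most 12, crops included, and the job is handed in when it is done.

Besides the shell and the picture viewer there is one more tool, called after "Request:" as name(argument=value, ...) on one line, values as JSON. send_rows: Moves the arm, as the interface text tells. Its arguments: {"type":"object","properties":{"plan":{"type":"array"},"grip_force":{"type":"number"}},"required":["plan"]}

```bash
mkdir -p pics; ls; cat > h.py <<'E'
import numpy as np, cv2
from scipy.spatial.transform import Rotation as R
from cell import manip, camera, search_frame, masks_of, tip_of
def T_of(name, c, s=None):
    if name!='wrist': return np.array(c['world_from_camera'])
    s=s or manip.read_state(); T=np.eye(4); T[:3,:3]=R.from_euler('xyz',s['eef_rot']).as_matrix(); T[:3,3]=s['eef_pos']
    return T@np.array(c['tool_from_camera'])
def cloud(c,T):
    z=c['z_map'].astype(float); h,w=z.shape; f=h/2/np.tan(np.radians(c['fov_y'])/2)
    v,u=np.mgrid[:h,:w]; P=np.stack([(u-c['cx'])/f*z,-(v-c['cy'])/f*z,-z],-1)
    W=P@T[:3,:3].T+T[:3,3]; W[z<=0]=np.nan; return W
def tw(T,p): return T[:3,:3]@np.array(p)+T[:3,3]
def save(img,n): cv2.imwrite('pics/'+n,cv2.cvtColor(np.ascontiguousarray(img),cv2.COLOR_RGB2BGR))
E
python3 - <<'E'
from h import *
np.set_printoptions(precision=1,suppress=True)
print(manip.read_state(), manip.tip_reach)
for n in ['scene','side']:
    c=camera(n); T=T_of(n,c); save(c['color'],n+'.png'); np.savez(n+'.npz',W=cloud(c,T),col=c['color'])
    print(n,[k for k in c], c['fov_y'],T[:3,3])
    for o in ['gauge','round_a','rack','holder','jaw','jaw_back','oil','loupe','magnifier']:
        print(o,[(round(d['confidence'],2),tw(T,d['at'])) for d in tip_of(o,n)][:4])
E
```

```text
pics
{'clock': 0.0, 'joints': array([ 1.1,  0.3,  1.5,  0. ,  1.3, -0.1]), 'qd': array([ 0.,  0., -0., -0.,  0.,  0.]), 'effort': array([ -0. , -53.2, -35.3,   0.1,   0. ,  -0. ]), 'eef_pos': array([199.7, 512.2, 195.4]), 'eef_rot': array([-3.1, -0. ,  2.8]), 'wrist_force': array([0.3, 0.7, 0.2]), 'moment': array([ 0. ,  0. , -0.1]), 'finger_gap': 94.01948484666332} 19.0
scene ['color', 'z_map', 'fov_y', 'cx', 'cy', 'world_from_camera'] 42.06074336685327 [1190.5 -529.5  833.2]
gauge [(0.69, array([513.7, 279.4,  -3.3])), (0.53, array([511. , 282.7,  42.5]))]
round_a [(0.63, array([564.5, 274.2,  47.6])), (0.53, array([458.4, 282.8,  44.8]))]
rack [(0.76, array([512.3, 281.9,  -4.3]))]
holder [(0.81, array([ 561.6, -263.6,   -5.4])), (0.72, array([ 402.1, -193.3,   -0.6])), (0.7, array([614.3, -89.2,  -0.6]))]Traceback (most recent call last):
  File "<stdin>", line 8, in <module>
ValueError: it knows: gauge, holder, jaw_back, loupe, magnifier, oil, rack, round
```

```bash

python3 - <<'E'
from h import *
np.set_printoptions(precision=1,suppress=True)
for n in ['scene','side']:
    c=camera(n); T=T_of(n,c); save(c['color'],n+'.png'); np.savez(n+'.npz',W=cloud(c,T),col=c['color'])
    print(n,T[:3,3])
    for o in ['gauge','round','rack','holder','jaw_back','oil','loupe','magnifier']:
        print(o,[(round(d['confidence'],2),tw(T,d['at'])) for d in tip_of(o,n)][:4])
a=cv2.imread('pics/scene.png');b=cv2.imread('pics/side.png')
E
```

```text
scene [1190.5 -529.5  833.2]
gauge [(0.6, array([513.3, 281.7,  41.3]))]
round [(0.64, array([562.7, 273.5,  44.8])), (0.44, array([456.1, 280.9,  43.9]))]
rack [(0.69, array([513.1, 280.5,  -3.4])), (0.21, array([ 633.1, -300.6,    2.7]))]
holder [(0.89, array([615.6, -88.4,  -4.5])), (0.74, array([ 400.6, -194.1,    3.4]))]
jaw_back [(0.87, array([ 557.7, -234.9,   39.7])), (0.67, array([615.3, -71.9,  39.1])), (0.66, array([ 406.1, -172.9,   41.8]))]
oil [(0.95, array([ 633.2, -299.3,   -1.5]))]
loupe [(0.69, array([534.3, 211.9,   2.4]))]
magnifier [(0.95, array([486.9,   9. ,  -0.3]))]
side [385.1 490.4 610.2]
gauge [(0.78, array([512.9, 277.5,  47.3]))]
round [(0.94, array([568.6, 277.1,  47.8])), (0.92, array([454.6, 282.8,  48.2]))]
rack [(0.6, array([508.9, 275.8,   4.9]))]
holder [(0.95, array([ 398. , -195.1,   -3. ])), (0.93, array([ 550.5, -265.7,   -2.2])), (0.79, array([610.7, -97.7,   2.8]))]
jaw_back [(0.73, array([ 552.8, -234.6,   43. ])), (0.67, array([615.8, -73.5,  41.4])), (0.65, array([ 402. , -171.7,   40.8])), (0.4, array([535. , 205.8,  -1.9]))]
oil [(0.64, array([ 631.1, -306.9,   -0.8])), (0.22, array([455.3, 281.4,  47.8]))]
loupe [(0.97, array([534. , 207.8,  -0.6])), (0.74, array([ 552.7, -265.1,   -5. ]))]
magnifier [(0.91, array([484. ,   8.8,  -1. ]))]
```

View pics/scene.png

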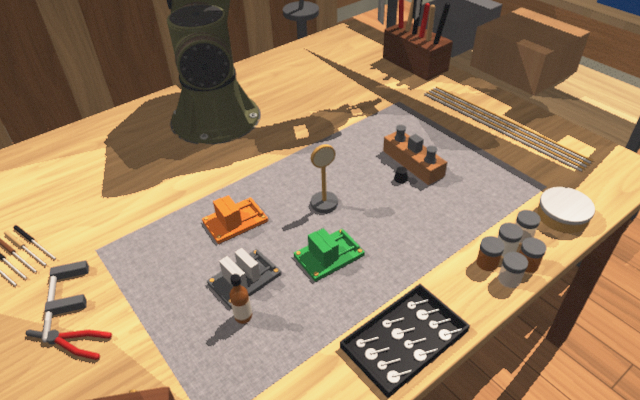

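View pics/side.png

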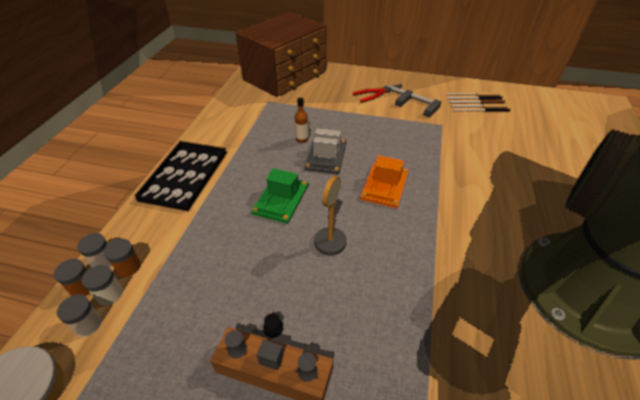

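The true holder is the bare steel one, at scene pixel (243,272) and side pixel (326,148). The green one at (328,252) and the orange one at (234,218) are painted look-alikes. The block-handled gauge is in the middle slot, at scene pixel (416,144). Next I'll fit positions from depth and plan a wrist view.

```bash
cat > fit.py <<'E'
from h import *
def rect(W,x0,y0,r,zlo,zhi,label):
    m=(np.hypot(W[...,0]-x0,W[...,1]-y0)<r)&(W[...,2]>zlo)&(W[...,2]<zhi)
    p=W[m]
    if len(p)<8: print(label,'few',len(p)); return None
    (c,s,a)=cv2.minAreaRect(p[:,:2].astype(np.float32)); print(label,len(p),'c',np.round(c,1),'size',np.round(s,1),'ang',round(a,1),'z',np.round(np.median(p[:,2]),1),'mean',p[:,:2].mean(0).round(1)); return p
E
python3 - <<'E'
from fit import *
for n in ['scene','side']:
    W=np.load(n+'.npz')['W']
    rect(W,513,280,25,76,90,n+' gaugetop')
    rect(W,565,275,25,76,90,n+' r1'); rect(W,457,281,25,76,90,n+' r2')
    rect(W,511,279,110,42,50,n+' racktop')
    rect(W,555,-255,60,54,63,n+' jawtops')
    rect(W,555,-255,80,9,15,n+' base')
    rect(W,633,-302,30,20,125,n+' oil')
c=camera('wrist'); print(np.round(c['tool_from_camera'],3),c['fov_y'],manip.read_state()['eef_rot'])
E
```

```text
scene gaugetop 85 c [514.3 278.6] size [26.3 33. ] ang 85.4 z 79.8 mean [514.1 279.1]
scene r1 68 c [567.5 277.7] size [23.6 27.9] ang 39.4 z 79.9 mean [568.5 276.2]
scene r2 56 c [458.2 282.8] size [24.  26.8] ang 7.0 z 79.9 mean [458.5 282.4]
scene racktop 658 c [512.9 281. ] size [ 61.  172.9] ang 85.5 z 45.9 mean [524.4 272. ]
scene jawtops 463 c [ 558.2 -256.5] size [63.1 54.1] ang 6.7 z 57.5 mean [ 558.  -256.9]
scene base 837 c [ 558.  -250.6] size [ 86.7 125.9] ang 3.3 z 11.7 mean [ 564.7 -257.2]
scene oil 660 c [ 638.6 -303.7] size [34.5 28.5] ang 64.4 z 71.5 mean [ 642.5 -305. ]
side gaugetop 384 c [509.5 278.6] size [24.7 30.3] ang 86.2 z 80.6 mean [509.  279.2]
side r1 253 c [564.5 274.7] size [24.8 25.2] ang 10.9 z 80.6 mean [564.2 275. ]
side r2 282 c [454.9 281. ] size [25.3 24.3] ang 65.8 z 80.6 mean [454.7 281.8]
side racktop 3112 c [509.8 278.2] size [ 57.3 170.6] ang 86.6 z 46.7 mean [504.  284.1]
side jawtops 304 c [ 553.3 -258.2] size [60.5 56.3] ang 4.0 z 58.6 mean [ 552.7 -257.1]
side base 487 c [ 567.4 -249.8] size [116.1 125.2] ang 5.0 z 13.0 mean [ 549.4 -232.8]
side oil 438 c [ 628.1 -297.8] size [27.2 33.8] ang 89.7 z 65.9 mean [ 626.3 -294.2]
[[-1.00000e-03  9.58000e-01  2.88000e-01  8.39960e+01]
 [ 1.00000e+00  1.00000e-03 -1.00000e-03 -2.60000e-02]
 [-1.00000e-03  2.88000e-01 -9.58000e-01 -1.89677e+02]
 [ 0.00000e+00  0.00000e+00  0.00000e+00  1.00000e+00]] 64.57626551370105 [3.14154173e+00 9.38641021e-06 2.76983024e+00]
```

Request:
send_rows(plan=[{"travel":[0,0,0],"delta_rot":[0,0,10.35],"fingers":0.15},{"travel":[0,0,0],"delta_rot":[0,0,10.35],"fingers":0.15},{"travel":[0,0,0],"delta_rot":[0,0,10.35],"fingers":0.15},{"travel":[0,0,0],"delta_rot":[0,0,10.35],"fingers":0.15},{"travel":[0,0,0],"delta_rot":[0,0,10.35],"fingers":0.15},{"travel":[0,0,0],"delta_rot":[0,0,10.35],"fingers":0.15},{"travel":[0,0,0],"delta_rot":[0,0,10.35],"fingers":0.15},{"travel":[-26.5,40.8,-0.5],"delta_rot":[0,0,0],"fingers":0.15},{"travel":[-26.5,40.8,-0.5],"delta_rot":[0,0,0],"fingers":0.15},{"travel":[-26.5,40.8,-0.5],"delta_rot":[0,0,0],"fingers":0.15},{"travel":[-26.5,40.8,-0.5],"delta_rot":[0,0,0],"fingers":0.15},{"travel":[-26.5,40.8,-0.5],"delta_rot":[0,0,0],"fingers":0.15},{"travel":[-26.5,40.8,-0.5],"delta_rot":[0,0,0],"fingers":0.15},{"travel":[-26.5,40.8,-0.5],"delta_rot":[0,0,0],"fingers":0.15},{"travel":[-26.5,40.8,-0.5],"delta_rot":[0,0,0],"fingers":0.15},{"travel":[0,0,0],"delta_rot":[0,0,0],"fingers":0.15},{"travel":[0,0,0],"delta_rot":[0,0,0],"fingers":0.15}])

```text
clock: 3.32
eef_pos: [511.2, 279.7, 199.8]
eef_rot: [-3.141, 0.0, 1.505]
wrist_force: [0.8, 1.1, 0.5]
finger_gap: 39.6
```

```bash
python3 - <<'E'
from fit import *
s=manip.read_state(); print(s['eef_pos'],s['eef_rot'],s['finger_gap'])
c=camera('wrist'); T=T_of('wrist',c,s); W=cloud(c,T); save(c['color'],'w1.png'); np.savez('w1.npz',W=W)
rect(W,512,279,22,76,90,'gaugetop')
rect(W,566,276,22,76,90,'r1'); rect(W,457,282,22,76,90,'r2')
rect(W,511,279,110,42,50,'racktop')
E
```

```text
[511.23014773 279.74496675 199.79366136] [-3.14117805e+00  7.82461884e-05  1.50518939e+00] 39.558478725716604
gaugetop 713 c [511.3 279.9] size [24.1 29.7] ang 86.6 z 80.9 mean [511.4 280.5]
r1 481 c [566.2 276.5] size [24.9 25.1] ang 61.7 z 81.0 mean [566.2 276.5]
r2 481 c [456.3 283. ] size [24.7 24.4] ang 85.6 z 80.9 mean [456.5 283.2]
racktop 5317 c [511.5 279.5] size [ 57.1 170.3] ang 86.4 z 47.0 mean [511.4 283.2]
```

View pics/w1.png

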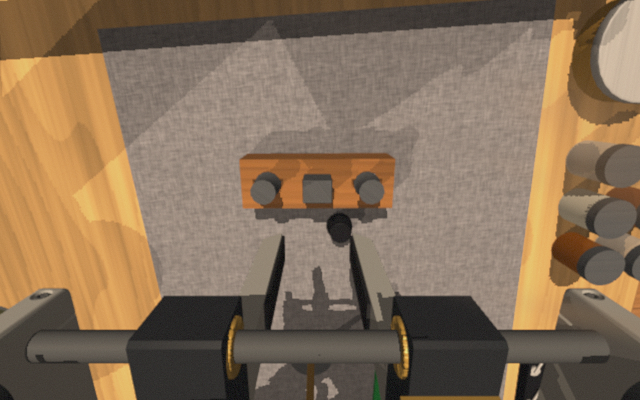

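The picture shows the rack with the block handle at pixel (318,188) and the round ones at (265,190) and (370,188). The loupe is at (340,227). The TCP is already centred over the block handle, so I'll descend and grip.

Request:
send_rows(plan=[{"travel":[0,0,30],"delta_rot":[0,0,0],"fingers":0.15},{"travel":[0,0,30],"delta_rot":[0,0,0],"fingers":0.15},{"travel":[0,0,25],"delta_rot":[0,0,0],"fingers":0.15},{"travel":[0,0,20],"delta_rot":[0,0,0],"fingers":0.15},{"travel":[0,0,15],"delta_rot":[0,0,0],"fingers":0.15},{"travel":[0,0,10],"delta_rot":[0,0,0],"fingers":0.15},{"travel":[0,0,0],"delta_rot":[0,0,0],"fingers":0.15},{"travel":[0,0,0],"delta_rot":[0,0,0],"fingers":0.5},{"travel":[0,0,0],"delta_rot":[0,0,0],"fingers":0.5},{"travel":[0,0,0],"delta_rot":[0,0,0],"fingers":0.5},{"travel":[0,0,0],"delta_rot":[0,0,0],"fingers":0.5}], grip_force=25)

```text
clock: 4.75
eef_pos: [511.5, 279.8, 70.9]
eef_rot: [-3.142, -0.001, 1.505]
wrist_force: [-5.9, 0.1, 6.8]
finger_gap: 23.5
```

```bash
python3 - <<'E'
from fit import *
s=manip.read_state(); print(s)
c=camera('side'); T=T_of('side',c); W=cloud(c,T)
a=cv2.resize(c['color'][290:400,190:360],None,fx=4.5,fy=4.5)
save(a,'s2.png')
for q in tip_of('gauge','side')+tip_of('round','side'): print(q['confidence'],tw(T,q['at']))
E
```

```text
{'clock': 4.75, 'joints': array([4.37493221e-01, 5.00063463e-01, 1.54940991e+00, 5.81239139e-04,
       1.09189455e+00, 5.02662187e-01]), 'qd': array([ 0.00034662, -0.00212901, -0.00048406,  0.0003014 , -0.00044371,
       -0.00129721]), 'effort': array([-1.66847985e+00, -5.71373749e+01, -3.14934254e+01, -5.64744025e-01,
       -1.44076042e+00,  1.80190444e-03]), 'eef_pos': array([511.45773539, 279.78497955,  70.89873268]), 'eef_rot': array([-3.14154098e+00, -5.60327699e-04,  1.50535957e+00]), 'wrist_force': array([-5.93025998,  0.0765436 ,  6.75237275]), 'moment': array([-0.04104821,  1.28621729,  0.03534626]), 'finger_gap': 23.498378607413365}
0.84 [511.02940911 277.63559695  47.72885734]
0.79 [569.08952386 277.36411156  46.28339156]
0.59 [455.16719227 279.42360838  47.13241382]
```

View pics/s2.png

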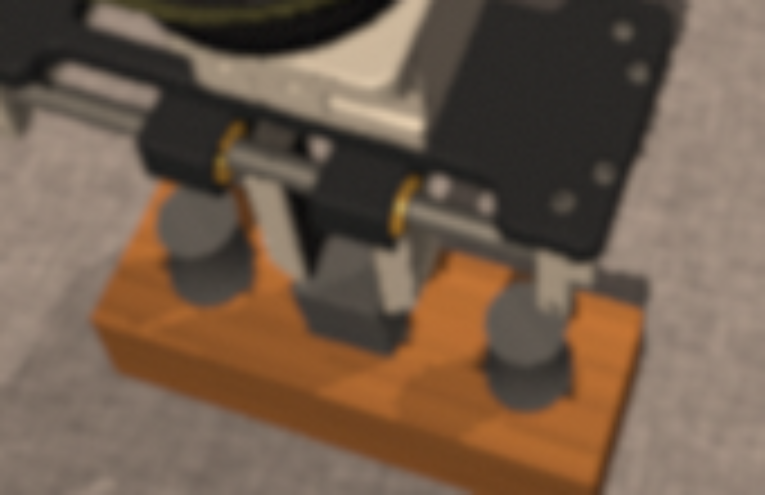

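```bash
python3 - <<'E'
from fit import *
c=camera('side'); T=T_of('side',c); W=cloud(c,T); f=200/np.tan(np.radians(c['fov_y'])/2); Ti=np.linalg.inv(T)
def pr(p):
    q=tw(Ti,p); return ((q[0]/-q[2]*f+c['cx']-190)*4.5, (-q[1]/-q[2]*f+c['cy']-290)*4.5)
s=manip.read_state();Rm=R.from_euler('xyz',s['eef_rot']).as_matrix()
for y in (-24,-12,12,24):
  for x in (-8,8):
    print(y,x,np.round(pr(s['eef_pos']+Rm@[x,y,19])),np.round(pr(s['eef_pos']+Rm@[x,y,-50])))
print('handle top corners')
for a,b in ((-15,-12),(15,-12),(15,12),(-15,12)): print(np.round(pr([511.3+a,279.8+b-a*.065,80])),np.round(pr([511.3+a,279.8+b-a*.065,46])))
# points in crop
for (u,v) in ((400,310),(395,280),(295,265),(350,265),(350,320),(285,230)):
    print((u,v),W[290+int(v/4.5),190+int(u/4.5)].round(1))
E
```

```text
-24 -8 [437. 308.] [423. 209.]
-24 8 [419. 356.] [403. 260.]
-12 -8 [402. 297.] [385. 198.]
-12 8 [384. 344.] [364. 248.]
12 -8 [334. 275.] [310. 174.]
12 8 [314. 321.] [288. 224.]
24 -8 [300. 264.] [273. 163.]
24 8 [279. 310.] [250. 212.]
handle top corners
[408. 249.] [415. 295.]
[319. 221.] [330. 268.]
[292. 294.] [304. 339.]
[383. 323.] [392. 368.]
(400, 310) [492.9 289.3  86.5]
(395, 280) [492.8 289.1 105.1]
(295, 265) [526.5 285.7  91.9]
(350, 265) [513.3 277.4  80.9]
(350, 320) [510.  290.2  68.9]
(285, 230) [526.2 286.5 114.8]
```

```bash
python3 - <<'E'
from fit import *
c=camera('side'); T=T_of('side',c); W=cloud(c,T)
for u0 in (84+190,88+190,92+190, 66+190):
  for v in range(290+56,290+82,2): print(u0,v,W[v,u0].round(0),c['color'][v,u0])
s=manip.read_state(); c=camera('wrist');W=cloud(c,T_of('wrist',c,s)); np.savez('w2.npz',W=W)
save(c['color'],'w2.png')
E
```

```text
274 346 [496. 288. 120.] [137 122 105]
274 348 [496. 289. 114.] [150 134 114]
274 350 [497. 289. 108.] [135 121 103]
274 352 [499. 286.  96.] [125 112  97]
274 354 [501. 283.  81.] [114 103  89]
274 356 [500. 286.  83.] [97 87 77]
274 358 [499. 289.  82.] [78 72 63]
274 360 [499. 291.  80.] [54 51 47]
274 362 [500. 290.  71.] [59 55 50]
274 364 [500. 291.  66.] [61 57 53]
274 366 [500. 291.  60.] [61 58 54]
274 368 [501. 291.  51.] [89 65 51]
274 370 [501. 292.  47.] [149  89  43]
278 346 [490. 288. 123.] [144 129 112]
278 348 [491. 289. 118.] [159 142 124]
278 350 [491. 289. 111.] [157 141 121]
278 352 [492. 288. 104.] [157 141 121]
278 354 [492. 288.  98.] [158 141 122]
278 356 [493. 289.  92.] [159 141 122]
278 358 [494. 288.  83.] [130 117 100]
278 360 [497. 283.  63.] [55 51 46]
278 362 [496. 285.  61.] [47 45 42]
278 364 [497. 285.  55.] [50 45 41]
278 366 [496. 287.  53.] [81 56 39]
278 368 [497. 287.  45.] [148  90  46]
278 370 [496. 290.  46.] [172 103  48]
282 346 [486. 285. 118.] [81 73 63]
282 348 [487. 285. 113.] [82 74 64]
282 350 [487. 286. 108.] [92 83 72]
282 352 [48
[... 179 characters left out ...]
 47]
282 362 [494. 278.  46.] [156  92  43]
282 364 [493. 281.  47.] [164  98  46]
282 366 [492. 283.  46.] [169 101  47]
282 368 [491. 287.  47.] [180 107  48]
282 370 [490. 289.  46.] [176 105  48]
256 346 [524. 286. 101.] [104  94  80]
256 348 [524. 287.  95.] [127 114  98]
256 350 [525. 287.  88.] [144 128 110]
256 352 [526. 286.  81.] [123 109  94]
256 354 [526. 288.  79.] [88 81 74]
256 356 [526. 289.  75.] [75 61 53]
256 358 [532. 282.  47.] [103  70  49]
256 360 [531. 285.  47.] [135  83  46]
256 362 [530. 288.  48.] [145  87  43]
256 364 [529. 290.  47.] [145  86  41]
256 366 [528. 292.  46.] [146  86  41]
256 368 [527. 296.  49.] [150  90  42]
256 370 [525. 299.  49.] [150  90  43]
```

View pics/w2.png

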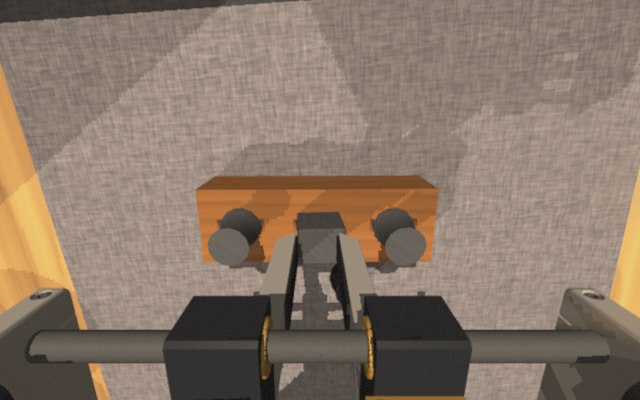

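```bash
python3 - <<'E'
from fit import *
s=manip.read_state()
W=np.load('w2.npz')['W']; rect(W,456,283,22,74,90,'r2');rect(W,511,279,110,42,50,'racktop')
Rm=R.from_euler('xyz',s['eef_rot']).as_matrix(); L=(W-s['eef_pos'])@Rm
for n in (240,245,250,260,280): print(n,L[n,275:300:6].round(0).tolist(),L[n,345:366:6].round(0).tolist())
W1=np.load('w1.npz')['W']
L=(W1-[511.23,279.74,199.79])@Rm
for n in (240,245,250,260,280): print(n,L[n,265:286:5].round(0).tolist(),L[n,352:376:5].round(0).tolist())
print(manip.tip_reach,[a for a in dir(manip) if a[0]!='_'])
E
```

```text
r2 1269 c [456.5 283.2] size [25.6 25.2] ang 28.9 z 80.8 mean [456.9 283.8]
racktop 10135 c [511.5 279.8] size [ 57.  170.4] ang 86.6 z 46.9 mean [511.7 289.4]
240 [[-11.0, -30.0, 25.0], [10.0, -20.0, -21.0], [10.0, -17.0, -21.0], [9.0, -13.0, -20.0], [6.0, -10.0, -12.0]] [[10.0, 17.0, -21.0], [9.0, 20.0, -20.0], [9.0, 24.0, -19.0], [-11.0, 34.0, 24.0]]
245 [[9.0, -23.0, -26.0], [9.0, -20.0, -27.0], [9.0, -16.0, -27.0], [9.0, -13.0, -27.0], [2.0, -11.0, -12.0]] [[9.0, 16.0, -26.0], [9.0, 20.0, -27.0], [9.0, 23.0, -28.0], [-14.0, 34.0, 24.0]]
250 [[9.0, -22.0, -34.0], [10.0, -19.0, -34.0], [10.0, -16.0, -34.0], [8.0, -13.0, -31.0], [-1.0, -11.0, -12.0]] [[9.0, 16.0, -34.0], [10.0, 19.0, -34.0], [9.0, 22.0, -33.0], [-18.0, 34.0, 23.0]]
260 [[9.0, -21.0, -45.0], [9.0, -18.0, -45.0], [9.0, -15.0, -45.0], [8.0, -12.0, -43.0], [-8.0, -11.0, -12.0]] [[9.0, 15.0, -45.0], [9.0, 18.0, -45.0], [9.0, 21.0, -45.0], [9.0, 24.0, -45.0]]
280 [[10.0, -18.0, -65.0], [9.0, -16.0, -64.0], [8.0, -13.0, -63.0], [0.0, -12.0, -49.0], [-70.0, -16.0, 69.0]] [[8.0, 13.0, -62.0], [9.0, 16.0, -64.0], [9.0, 18.0,
[... 471 characters left out ...]
 -28.0, -33.0], [9.0, -25.0, -34.0], [9.0, -22.0, -34.0], [8.0, -20.0, -31.0], [-102.0, -42.0, 199.0]] [[6.0, 20.0, -27.0], [9.0, 22.0, -33.0], [9.0, 25.0, -34.0], [9.0, 27.0, -34.0], [9.0, 30.0, -33.0]]
260 [[10.0, -26.0, -46.0], [10.0, -23.0, -46.0], [8.0, -21.0, -42.0], [3.0, -20.0, -33.0], [-117.0, -43.0, 198.0]] [[1.0, 20.0, -28.0], [8.0, 21.0, -42.0], [10.0, 23.0, -46.0], [9.0, 26.0, -45.0], [10.0, 28.0, -46.0]]
280 [[9.0, -23.0, -64.0], [8.0, -21.0, -61.0], [4.0, -20.0, -55.0], [-8.0, -20.0, -36.0], [-147.0, -44.0, 198.0]] [[-147.0, 49.0, 197.0], [1.0, 20.0, -50.0], [8.0, 21.0, -62.0], [9.0, 23.0, -63.0], [10.0, 25.0, -65.0]]
19.0 ['Unreachable', 'read_state', 'sign_off', 'tip_reach']
```

The pictures and depth agree: the fingertips sit about 10 mm above the reported TCP, not 19 mm below it. They are resting lightly on the handle top and gripping nothing. I'll use a tip height of TCP z + 10 from here on. I'll lift, reopen and go down further.

Request:
send_rows(plan=[{"travel":[0,0,-10],"delta_rot":[0,0,0],"fingers":0.5},{"travel":[0,0,-6],"delta_rot":[0,0,0],"fingers":0.15},{"travel":[0,0,0],"delta_rot":[0,0,0],"fingers":0.15},{"travel":[0,0,0],"delta_rot":[0,0,0],"fingers":0.15},{"travel":[0,0,0],"delta_rot":[0,0,0],"fingers":0.15}])

```text
clock: 5.68
eef_pos: [511.5, 279.4, 85.7]
eef_rot: [-3.141, 0.0, 1.505]
wrist_force: [-0.3, -1.3, 0.5]
finger_gap: 40.0
```

```bash
python3 - <<'E'
from fit import *
s=manip.read_state(); print(s['eef_pos'],s['wrist_force'],s['finger_gap'])
c=camera('wrist'); W=cloud(c,T_of('wrist',c,s)); Rm=R.from_euler('xyz',s['eef_rot']).as_matrix(); L=(W-s['eef_pos'])@Rm
rect(W,511.3,289,18,74,90,'gaugetop part'); rect(W,566,276,22,76,90,'r1'); rect(W,457,282,22,76,90,'r2')
print('fingers left edge cols'); 
for n in (232,236,238,242,300,320,350,390): print(n,L[n,150:290:20].round(0).tolist())
c=camera('side');W=cloud(c,T_of('side',c)); rect(W,512,279,22,76,84,'side gaugetop')
E
```

```text
[511.54165986 279.43061973  85.68347259] [-0.31739782 -1.27335361  0.50928414] 39.98823487198293
gaugetop part 1303 c [512.3 281.6] size [21.3 29.6] ang 86.5 z 80.8 mean [511.9 283.6]
r1 1095 c [566.5 276.3] size [25.2 25.2] ang 60.1 z 81.0 mean [566.2 276.8]
r2 1100 c [456.4 283.3] size [25.5 25.1] ang 5.7 z 80.8 mean [456.8 283.6]
fingers left edge cols
232 [[-29.0, -155.0, 84.0], [-29.0, -136.0, 84.0], [-29.0, -118.0, 85.0], [-10.0, -83.0, 39.0], [4.0, -57.0, 4.0], [4.0, -44.0, 4.0], [-10.0, -36.0, 39.0]]
236 [[-33.0, -155.0, 84.0], [-33.0, -137.0, 84.0], [-32.0, -118.0, 83.0], [-13.0, -83.0, 39.0], [1.0, -58.0, 6.0], [1.0, -44.0, 6.0], [-14.0, -36.0, 39.0]]
238 [[-35.0, -156.0, 84.0], [-35.0, -137.0, 84.0], [-35.0, -118.0, 84.0], [-15.0, -83.0, 39.0], [-1.0, -58.0, 6.0], [-0.0, -44.0, 5.0], [9.0, -27.0, -17.0]]
242 [[-39.0, -156.0, 84.0], [-39.0, -138.0, 85.0], [-39.0, -119.0, 84.0], [-19.0, -84.0, 40.0], [-3.0, -57.0, 4.0], [-3.0, -44.0, 5.0], [9.0, -26.0, -23.0]]
300 [[-102.0, -166.0, 84.0], [34.0, -39.0, -116.0], [34.0, -34.0, -115.0], [33.0, -29.0, -114.0], [33.0, -23.0, -115.0], [9.0, -27.0, -79.0], [4.0, -20.0, -72.0]]
320 [[33.0, -41.0, -123.0], [33.0, -36.0, -123.0], [34.0, -31.0, -124.0], [33.0, -26.0, -123.0], [33.0, -21.0, -122.0], [9.0, -24.0, -91.0], [-5.0, -20.0, -74.0]]
350 [[33.0, -36.0, -132.0], [32.0, -32.0, -132.0], [32.0, -28.0, -131.0], [32.0, -24.0, -131.0], [28.0, -21.0, -127.0], [26.0, -16.0, -125.0], [26.0, -11.0, -125.0]]
390 [[21.0, -38.0, -132.0], [19.0, -35.0, -131.0], [20.0, -29.0, -131.0], [20.0, -25.0, -132.0], [16.0, -21.0, -127.0], [-5.0, -21.0, -109.0], [-217.0, -51.0, 85.0]]
side gaugetop 369 c [510.2 278.4] size [24.5 30.7] ang 84.3 z 80.6 mean [510.4 279.8]
```

Body depth confirms that the whole tool sits 30 mm behind the reported TCP.

Request:
send_rows(plan=[{"travel":[0,0,15],"delta_rot":[0,0,0],"fingers":0.15},{"travel":[0,0,15],"delta_rot":[0,0,0],"fingers":0.15},{"travel":[0,0,10],"delta_rot":[0,0,0],"fingers":0.15},{"travel":[0,0,5],"delta_rot":[0,0,0],"fingers":0.15},{"travel":[0,0,0],"delta_rot":[0,0,0],"fingers":0.15},{"travel":[0,0,0],"delta_rot":[0,0,0],"fingers":0.5},{"travel":[0,0,0],"delta_rot":[0,0,0],"fingers":0.5},{"travel":[0,0,0],"delta_rot":[0,0,0],"fingers":0.5},{"travel":[0,0,0],"delta_rot":[0,0,0],"fingers":0.5}])

```text
clock: 6.9
eef_pos: [511.9, 279.6, 41.4]
eef_rot: [3.141, -0.0, 1.505]
wrist_force: [-0.1, -0.8, 3.8]
finger_gap: 29.7
```

Request:
send_rows(plan=[{"travel":[0,0,-10],"delta_rot":[0,0,0],"fingers":0.5},{"travel":[0,0,-15],"delta_rot":[0,0,0],"fingers":0.5},{"travel":[0,0,-20],"delta_rot":[0,0,0],"fingers":0.5},{"travel":[0,0,-20],"delta_rot":[0,0,0],"fingers":0.5},{"travel":[0,0,-30],"delta_rot":[0,0,0],"fingers":0.5},{"travel":[0,0,-30],"delta_rot":[0,0,0],"fingers":0.5},{"travel":[0,0,-30],"delta_rot":[0,0,0],"fingers":0.5},{"travel":[0,0,-30],"delta_rot":[0,0,0],"fingers":0.5},{"travel":[0,0,0],"delta_rot":[0,0,0],"fingers":0.5}])

```text
clock: 8.02
eef_pos: [512.2, 279.8, 228.6]
eef_rot: [3.138, -0.002, 1.505]
wrist_force: [-0.8, 0.4, -2.6]
finger_gap: 29.8
```

Request:
send_rows(plan=[{"travel":[-40,5.5,0],"delta_rot":[0,0,0],"fingers":0.5},{"travel":[-40,5.5,0],"delta_rot":[0,0,0],"fingers":0.5},{"travel":[-40,5.5,0],"delta_rot":[0,0,0],"fingers":0.5},{"travel":[-40,5.5,0],"delta_rot":[0,0,0],"fingers":0.5},{"travel":[-40,5.5,0],"delta_rot":[0,0,0],"fingers":0.5},{"travel":[-40,5.5,0],"delta_rot":[0,0,0],"fingers":0.5},{"travel":[-40,5.5,0],"delta_rot":[0,0,0],"fingers":0.5},{"travel":[-40,5.5,0],"delta_rot":[0,0,0],"fingers":0.5},{"travel":[-40,5.5,0],"delta_rot":[0,0,0],"fingers":0.5},{"travel":[-40,5.5,0],"delta_rot":[0,0,0],"fingers":0.5},{"travel":[-40,5.5,0],"delta_rot":[0,0,0],"fingers":0.5},{"travel":[-40,5.5,0],"delta_rot":[0,0,0],"fingers":0.5},{"travel":[-40,5.5,0],"delta_rot":[0,0,0],"fingers":0.5},{"travel":[-40,5.5,0],"delta_rot":[0,0,0],"fingers":0.5},{"travel":[-40,5.5,0],"delta_rot":[0,0,0],"fingers":0.5},{"travel":[0,0,0],"delta_rot":[0,0,-7.7],"fingers":0.5},{"travel":[0,0,0],"delta_rot":[0,0,0],"fingers":0.5},{"travel":[0,0,0],"delta_rot":[0,0,0],"fingers":0.5}])

```text
clock: 10.28
eef_pos: [554.6, -324.1, 225.4]
eef_rot: [-3.141, -0.001, 1.637]
wrist_force: [-0.1, 1.1, -2.6]
finger_gap: 29.9
```

```bash
python3 - <<'E'
from fit import *
s=manip.read_state(); print(s['eef_pos'],s['eef_rot'],s['finger_gap'])
c=camera('wrist'); T=T_of('wrist',c,s); W=cloud(c,T); save(c['color'],'w3.png'); np.savez('w3.npz',W=W,col=c['color'])
p=rect(W,556,-257,60,54,63,'jawtops'); rect(W,556,-257,90,9,16,'base'); rect(W,633,-301,30,60,125,'oil')
# split the jaws along y
if p is not None:
    a=np.radians(4); y=-(p[:,0]-556)*np.sin(a)+(p[:,1]+257)*np.cos(a); print(np.histogram(y,np.arange(-40,41,2)))
E
```

```text
[ 554.61418237 -324.08020856  225.40479219] [-3.14097476e+00 -5.12664717e-04  1.63742775e+00] 29.888235238382933
jawtops 1884 c [ 556.4 -257.2] size [59.3 53.2] ang 2.7 z 59.2 mean [ 556.2 -257.3]
base 4427 c [ 569.1 -251.2] size [110.4 124.8] ang 3.5 z 13.1 mean [ 555.7 -249.8]
oil 926 c [ 629.8 -300.7] size [32.7 27.9] ang 51.3 z 85.5 mean [ 627.8 -299.2]
(array([  0,   0,   0,   0,   0,   0,  54,  80,  82, 108, 107, 107, 100,
        74,  92, 108,  54,   0,   0,   0,   0,   0,   0,   0,  97, 102,
       102, 100, 102, 102, 104, 105, 104,   0,   0,   0,   0,   0,   0,
         0]), array([-40, -38, -36, -34, -32, -30, -28, -26, -24, -22, -20, -18, -16,
       -14, -12, -10,  -8,  -6,  -4,  -2,   0,   2,   4,   6,   8,  10,
        12,  14,  16,  18,  20,  22,  24,  26,  28,  30,  32,  34,  36,
        38,  40]))
```

View pics/w3.png

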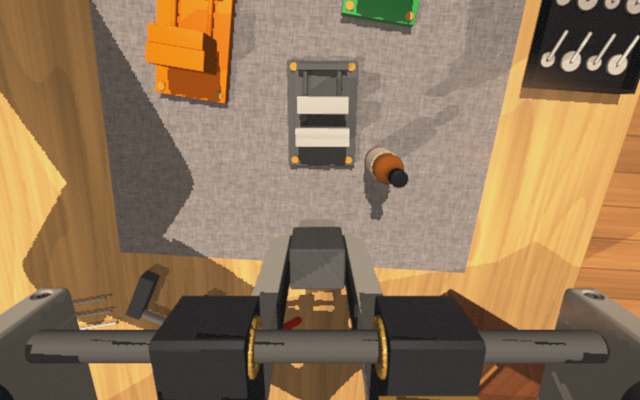

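```bash
python3 - <<'E'
from fit import *
s=manip.read_state()
W=np.load('w3.npz')['W']
a=np.radians(3.5); u=np.array([np.cos(a),np.sin(a)]); v=np.array([-u[1],u[0]])
d=W[...,:2]-[556.2,-257.2]; X=d@u; Y=d@v; Z=W[...,2]
top=(Z>55)&(Z<63)&(abs(X)<45)&(abs(Y)<45)
for n,m in (('fixed',top&(Y<0)),('slide',top&(Y>0))):
    p=W[m][:,:2].astype(np.float32); print(n,[np.round(q,1) for q in cv2.minAreaRect(p)])
    x,y=X[m],Y[m]; b=np.arange(-24,25,6)
    lo=[np.percentile(y[abs(x-q)<3],2) for q in b]; hi=[np.percentile(y[abs(x-q)<3],98) for q in b]
    for e in (lo,hi): print(np.degrees(np.polyfit(b,e,1)[0]).round(2),np.round(np.polyfit(b,e,1)[1],2))
    print('x range',np.percentile(x,[1,99]).round(1))
Rm=R.from_euler('xyz',s['eef_rot']).as_matrix(); L=(W-s['eef_pos'])@Rm
m=(abs(L[...,1])<14.5)&(abs(L[...,0])<20)&(L[...,2]>-60)&(L[...,2]<-30)
q=L[m]; print('handle top tool',len(q),np.percentile(q,[1,50,99],axis=0).round(1))
b=np.linalg.lstsq(np.c_[q[:,:2],np.ones(len(q))],q[:,2],rcond=None)[0]; print('plane',b)
m=(abs(L[...,1])<14.5)&(abs(L[...,0])<20)&(L[...,2]>-30)&(L[...,2]<45)
q=L[m]; print('front',len(q),np.percentile(q,[1,50,99],axis=0).round(1) if len(q) else '')
E
```

```text
fixed [array([ 557.1, -274.2]), array([59.3, 19.7]), np.float64(3.3)]
0.34 -26.03
0.32 -7.42
x range [-29.6  29.1]
slide [array([ 555.1, -239.9]), array([56. , 17.6]), np.float64(3.8)]
-0.32 8.63
0.28 26.07
x range [-27.  27.]
handle top tool 2547 [[-11.3 -14.2 -40.5]
 [  2.9  -0.1 -39.1]
 [ 12.6  14.2 -30.6]]
plane [ 1.18843327e-01 -2.24893087e-03 -3.88234603e+01]
front 1040 [[  2.2 -14.  -29.8]
 [ 12.    0.1 -15.4]
 [ 12.6  14.1  31.7]]
```

Request:
send_rows(plan=[{"travel":[22.4,2,0],"delta_rot":[0,0,0],"fingers":0.5},{"travel":[22.4,2,0],"delta_rot":[0,0,0],"fingers":0.5},{"travel":[22.4,2,0],"delta_rot":[0,0,0],"fingers":0.5},{"travel":[0,0,30],"delta_rot":[0,0,0],"fingers":0.5},{"travel":[0,0,30],"delta_rot":[0,0,0],"fingers":0.5},{"travel":[0,0,30],"delta_rot":[0,0,0],"fingers":0.5},{"travel":[0,0,20],"delta_rot":[0,0,0],"fingers":0.5},{"travel":[0,0,10],"delta_rot":[0,0,0],"fingers":0.5},{"travel":[0,0,0],"delta_rot":[0,0,0],"fingers":0.5},{"travel":[0,0,0],"delta_rot":[0,0,0],"fingers":0.5}])

```text
clock: 11.58
eef_pos: [556.5, -257.1, 107.0]
eef_rot: [3.14, 0.001, 1.64]
wrist_force: [-0.3, -0.1, -2.0]
finger_gap: 29.9
```

```bash
python3 - <<'E'
from h import *
out=[]
for n,(r0,r1,c0,c1) in {'scene':(225,325,170,320),'side':(90,190,270,420)}.items():
    c=camera(n); out.append(cv2.resize(c['color'][r0:r1,c0:c1],None,fx=4,fy=4)[:290])
    T=T_of(n,c); print(n,[(round(d['confidence'],2),tw(T,d['at']).round(1)) for d in tip_of('gauge',n)][:3])
save(np.vstack(out),'s4.png')
E
```

```text
scene [(0.73, array([ 556. , -253.6,  106.2]))]
side [(0.84, array([ 554.4, -257.7,  111.7]))]
```

View pics/s4.png

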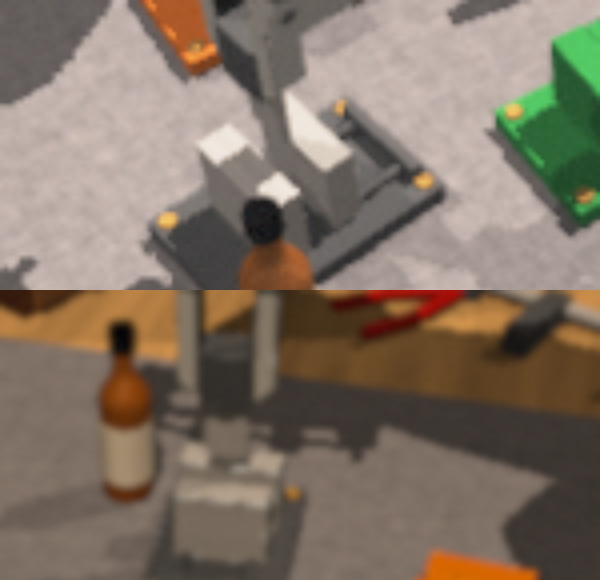

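The picture shows the blade over the gap: in the upper half it points between the jaws at (280,110). The oil bottle is clear. I'll lower it.

Request:
send_rows(plan=[{"travel":[0,0,12],"delta_rot":[0,0,0],"fingers":0.5},{"travel":[0,0,12],"delta_rot":[0,0,0],"fingers":0.5},{"travel":[0,0,12],"delta_rot":[0,0,0],"fingers":0.5},{"travel":[0,0,10],"delta_rot":[0,0,0],"fingers":0.5},{"travel":[0,0,4],"delta_rot":[0,0,0],"fingers":0.5},{"travel":[0,0,2],"delta_rot":[0,0,0],"fingers":0.5},{"travel":[0,0,0],"delta_rot":[0,0,0],"fingers":0.5}])

```text
clock: 12.65
eef_pos: [556.2, -257.2, 54.1]
eef_rot: [3.141, 0.0, 1.64]
wrist_force: [0.2, 0.0, -1.7]
finger_gap: 30.1
```

Request:
send_rows(plan=[{"travel":[0,0,0.7],"delta_rot":[0,0,0],"fingers":0.5},{"travel":[0,0,0.5],"delta_rot":[0,0,0],"fingers":0.5},{"travel":[0,0,0],"delta_rot":[0,0,0],"fingers":0.5}])

```text
clock: 13.02
eef_pos: [556.3, -257.3, 53.6]
eef_rot: [3.141, 0.001, 1.64]
wrist_force: [-2.0, 1.4, 5.9]
finger_gap: 30.0
```

Request:
send_rows(plan=[{"travel":[0,0,0],"delta_rot":[0,0,0],"fingers":0.1},{"travel":[0,0,0],"delta_rot":[0,0,0],"fingers":0.1},{"travel":[0,0,0],"delta_rot":[0,0,0],"fingers":0.1},{"travel":[0,0,0],"delta_rot":[0,0,0],"fingers":0.1},{"travel":[0,0,-5],"delta_rot":[0,0,0],"fingers":0.1},{"travel":[0,0,-15],"delta_rot":[0,0,0],"fingers":0.1},{"travel":[0,0,-25],"delta_rot":[0,0,0],"fingers":0.1},{"travel":[0,0,-25],"delta_rot":[0,0,0],"fingers":0.1},{"travel":[17,0,0],"delta_rot":[0,0,0],"fingers":1},{"travel":[17,0,0],"delta_rot":[0,0,0],"fingers":1},{"travel":[17,0,0],"delta_rot":[0,0,0],"fingers":1},{"travel":[0,0,0],"delta_rot":[0,0,0],"fingers":1},{"travel":[0,0,0],"delta_rot":[0,0,0],"fingers":1}])

```text
clock: 14.65
eef_pos: [552.6, -206.3, 122.6]
eef_rot: [-3.141, -0.0, 1.64]
wrist_force: [-0.4, -0.4, -0.3]
finger_gap: 0.4
```

```bash
python3 - <<'E'
from fit import *
s=manip.read_state(); print(s['eef_pos'],s['eef_rot'],s['finger_gap'])
a=np.radians(3.6); u=np.array([np.cos(a),np.sin(a)]); v=np.array([-u[1],u[0]]); O=np.array([556.5,-264.2])
print('tcp in holder',(s['eef_pos'][:2]-O)@u,(s['eef_pos'][:2]-O)@v)
for n in ('scene','side'):
    c=camera(n); T=T_of(n,c); W=cloud(c,T); d=W[...,:2]-O; X=d@u; Y=d@v
    m=(abs(X)<25)&(abs(Y-7)<20)&(W[...,2]>86)&(W[...,2]<97); print(n,m.sum(),X[m].mean(),Y[m].mean(),np.median(W[m][:,2]), np.percentile(Y[m],[2,98]),np.percentile(X[m],[2,98]))
    m=(abs(X)<32)&(Y>5)&(Y<60)&(W[...,2]>52)&(W[...,2]<62); print(' jaw top Y',np.percentile(Y[m],[2,98]))
    save(cv2.resize(c['color'][225:325,170:320] if n=='scene' else c['color'][90:190,270:420],None,fx=4,fy=4),'s5%s.png'%n)
E
```

```text
[ 552.56152735 -206.28674191  122.56800025] [-3.14138235e+00 -1.36246104e-05  1.63995635e+00] 0.4200775368931173
tcp in holder -0.2942974102102877 58.046278251994764
scene 173 3.933202473160487 6.640199239569209 91.38515478300576 [-4.37378564 18.98677818] [-12.85036769  17.90031858]
 jaw top Y [ 7.25142409 35.03207018]
side 98 -4.043915702747417 11.170476941017947 92.45256879606313 [-4.89857278 19.38453131] [-17.08265263  11.3422676 ]
 jaw top Y [15.1778227  33.51740318]
```

Request:
send_rows(plan=[{"travel":[0,0,30],"delta_rot":[0,0,0],"fingers":1},{"travel":[0,0,30],"delta_rot":[0,0,0],"fingers":1},{"travel":[0,0,25],"delta_rot":[0,0,0],"fingers":1},{"travel":[0,0,11.5],"delta_rot":[0,0,0],"fingers":1},{"travel":[-6,0.3,0],"delta_rot":[0,0,0],"fingers":1},{"travel":[-6,0,0],"delta_rot":[0,0,0],"fingers":1},{"travel":[0,0,0],"delta_rot":[0,0,0],"fingers":1},{"travel":[-2,0,0],"delta_rot":[0,0,0],"fingers":1},{"travel":[-2,0,0],"delta_rot":[0,0,0],"fingers":1},{"travel":[-2,0,0],"delta_rot":[0,0,0],"fingers":1},{"travel":[-2,0,0],"delta_rot":[0,0,0],"fingers":1}])

```text
clock: 16.12
eef_pos: [554.3, -225.6, 26.6]
eef_rot: [-3.142, -0.001, 1.64]
wrist_force: [-1.4, 4.8, 3.9]
finger_gap: 0.3
```

Request:
send_rows(plan=[{"travel":[-1.5,0,0],"delta_rot":[0,0,0],"fingers":1},{"travel":[-1.5,0,0],"delta_rot":[0,0,0],"fingers":1},{"travel":[-1,0,0],"delta_rot":[0,0,0],"fingers":1},{"travel":[-1,0,0],"delta_rot":[0,0,0],"fingers":1},{"travel":[0,0,0],"delta_rot":[0,0,0],"fingers":1}])

```text
clock: 16.75
eef_pos: [554.6, -230.6, 26.5]
eef_rot: [-3.141, -0.001, 1.64]
wrist_force: [-0.5, 4.2, 4.1]
finger_gap: 0.4
```

Request:
send_rows(plan=[{"travel":[-0.5,0,0],"delta_rot":[0,0,0],"fingers":1},{"travel":[-0.5,0,0],"delta_rot":[0,0,0],"fingers":1}])

```text
clock: 17.0
eef_pos: [554.6, -231.3, 26.5]
eef_rot: [-3.141, -0.001, 1.64]
wrist_force: [-1.1, 8.2, 5.5]
finger_gap: 0.7
```

Request:
send_rows(plan=[{"travel":[-0.4,0,0],"delta_rot":[0,0,0],"fingers":1},{"travel":[-0.4,0,0],"delta_rot":[0,0,0],"fingers":1}])

```text
clock: 17.25
eef_pos: [554.6, -231.5, 26.5]
eef_rot: [-3.141, -0.002, 1.64]
wrist_force: [-2.7, 12.9, 6.9]
finger_gap: 0.0
```

Request:
send_rows(plan=[{"travel":[-0.4,0,0],"delta_rot":[0,0,0],"fingers":1},{"travel":[0,0,0],"delta_rot":[0,0,0],"fingers":1}])

```text
clock: 17.5
eef_pos: [554.6, -231.5, 26.5]
eef_rot: [-3.141, -0.003, 1.64]
wrist_force: [-3.9, 13.2, 6.9]
finger_gap: 0.5
```

Request:
send_rows(plan=[{"travel":[-0.5,0,0],"delta_rot":[0,0,0],"fingers":1},{"travel":[0,0,0],"delta_rot":[0,0,0],"fingers":1}])

```text
clock: 17.75
eef_pos: [554.7, -231.6, 26.5]
eef_rot: [-3.141, -0.004, 1.64]
wrist_force: [-2.8, 16.0, 8.0]
finger_gap: 0.5
```

```bash
python3 - <<'E'
from fit import *
s=manip.read_state(); print(s['eef_pos'],s['wrist_force'])
a=np.radians(3.6); u=np.array([np.cos(a),np.sin(a)]); v=np.array([-u[1],u[0]]); O=np.array([556.5,-264.2])
for n in ('scene','side'):
    c=camera(n); T=T_of(n,c); W=cloud(c,T); d=W[...,:2]-O; X=d@u; Y=d@v
    m=(abs(X)<25)&(abs(Y-7)<20)&(W[...,2]>86)&(W[...,2]<97); print(n,m.sum(),'Y',np.percentile(Y[m],[2,98]),np.median(W[m][:,2]))
    for x0,x1 in ((18,27),(-27,-18)):
        m=(X>x0)&(X<x1)&(Y>-30)&(Y<40)&(W[...,2]>53)&(W[...,2]<62); print(x0,np.histogram(Y[m],np.arange(-24,36,3)))
    print([(round(q['confidence'],2),((tw(T,q['at'])[:2]-O)@u).round(1),((tw(T,q['at'])[:2]-O)@v).round(1)) for q in tip_of('jaw_back',n)])
E
```

```text
[ 554.65139863 -231.57954856   26.53365762] [-2.83306617 15.98220522  7.97153614]
scene 205 Y [-8.77219619 24.73062919] 91.43313297226109
18 (array([0, 0, 2, 1, 4, 7, 4, 5, 1, 4, 7, 5, 4, 5, 8, 6, 0, 0, 0]), array([-24, -21, -18, -15, -12,  -9,  -6,  -3,   0,   3,   6,   9,  12,
        15,  18,  21,  24,  27,  30,  33]))
-27 (array([0, 3, 5, 6, 5, 4, 3, 0, 0, 0, 0, 0, 0, 0, 0, 0, 0, 0, 0]), array([-24, -21, -18, -15, -12,  -9,  -6,  -3,   0,   3,   6,   9,  12,
        15,  18,  21,  24,  27,  30,  33]))
[(0.81, np.float64(75.5), np.float64(189.9)), (0.69, np.float64(1.6), np.float64(19.7))]
side 17 Y [-8.96141446 14.64718478] 91.3771595294204
18 (array([1, 1, 2, 2, 2, 1, 2, 4, 1, 2, 3, 1, 4, 2, 7, 5, 0, 0, 0]), array([-24, -21, -18, -15, -12,  -9,  -6,  -3,   0,   3,   6,   9,  12,
        15,  18,  21,  24,  27,  30,  33]))
-27 (array([1, 3, 3, 3, 0, 2, 4, 7, 0, 4, 3, 2, 2, 3, 4, 5, 0, 0, 0]), array([-24, -21, -18, -15, -12,  -9,  -6,  -3,   0,   3,   6,   9,  12,
        15,  18,  21,  24,  27,  30,  33]))
[(0.95, np.float64(71.6), np.float64(183.4)), (0.79, np.float64(-146.6), np.float64(101.9)), (0.63, np.float64(-5.9), np.float64(24.3))]
```

The jaw has stalled on the blade: the tool barely moves while the force rises. I'll back off, go up and over, and take a wrist look before regripping.

Request:
send_rows(plan=[{"travel":[4,0,0],"delta_rot":[0,0,0],"fingers":1},{"travel":[10,0,0],"delta_rot":[0,0,0],"fingers":1},{"travel":[10,0,0],"delta_rot":[0,0,0],"fingers":1},{"travel":[0,0,-20],"delta_rot":[0,0,0],"fingers":1},{"travel":[0,0,-30],"delta_rot":[0,0,0],"fingers":1},{"travel":[0,0,-30],"delta_rot":[0,0,0],"fingers":1},{"travel":[0,0,-30],"delta_rot":[0,0,0],"fingers":0.1},{"travel":[-27,0,0],"delta_rot":[0,0,0],"fingers":0.1},{"travel":[-26,0,0],"delta_rot":[0,0,0],"fingers":0.1},{"travel":[0,0,0],"delta_rot":[0,0,0],"fingers":0.1},{"travel":[0,0,0],"delta_rot":[0,0,0],"fingers":0.1}])

```text
clock: 19.32
eef_pos: [556.7, -262.0, 136.1]
eef_rot: [-3.141, -0.0, 1.64]
wrist_force: [-0.3, -0.1, -0.2]
finger_gap: 41.6
```

```bash
python3 - <<'E'
from fit import *
s=manip.read_state(); print(s['eef_pos'],s['eef_rot'],s['finger_gap'],s['wrist_force'])
a=np.radians(3.6); u=np.array([np.cos(a),np.sin(a)]); v=np.array([-u[1],u[0]]); O=np.array([556.5,-264.2])
c=camera('wrist'); T=T_of('wrist',c,s); W=cloud(c,T); save(c['color'],'w6.png')
d=W[...,:2]-O; X=d@u; Y=d@v; Z=W[...,2]
print('tcp',(s['eef_pos'][:2]-O)@u,(s['eef_pos'][:2]-O)@v)
m=(abs(X)<19)&(abs(Y-5)<18)&(Z>88)&(Z<97); print('handle',m.sum(),np.percentile(X[m],[2,98]),np.percentile(Y[m],[2,98]),np.median(Z[m]))
m=(X>17)&(X<27)&(Y>-24)&(Y<40)&(Z>53)&(Z<63); print(np.histogram(Y[m],np.arange(-24,36,2)))
E
```

```text
[ 556.68967491 -262.02818453  136.09029626] [-3.14133209e+00 -2.64373880e-04  1.63986045e+00] 41.56052950508228 [-0.33386793 -0.13711035 -0.23019765]
tcp 0.3256700551529078 2.1556201005013276
handle 1161 [-13.84501112  14.74722847] [-8.82481139 14.54180672] 93.15852768880077
(array([ 0,  1, 17, 22, 20, 24, 22, 20, 24, 23, 25, 32, 12,  0, 10, 23, 22,
       25, 27, 25, 25, 25, 31, 29,  0,  0,  0,  0,  0]), array([-24, -22, -20, -18, -16, -14, -12, -10,  -8,  -6,  -4,  -2,   0,
         2,   4,   6,   8,  10,  12,  14,  16,  18,  20,  22,  24,  26,
        28,  30,  32,  34]))
```

View pics/w6.png

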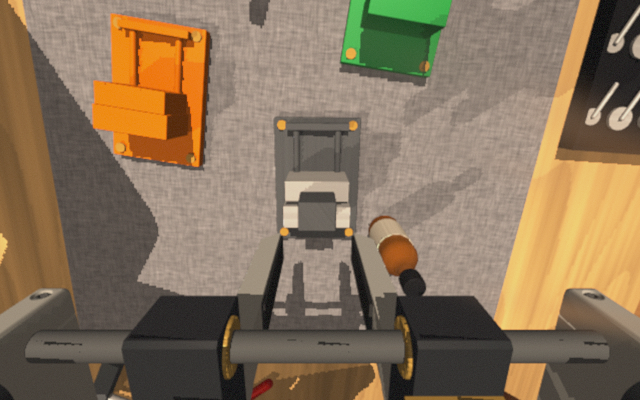

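The picture shows the handle seated across the closed jaws at (318,210) and the gap down to the blade width. The oil bottle and the look-alikes are untouched. I'll descend and grip along the jaws.

Request:
send_rows(plan=[{"travel":[0.7,0,25],"delta_rot":[0,0,0.35],"fingers":0.1},{"travel":[0,0,25],"delta_rot":[0,0,0],"fingers":0.1},{"travel":[0,0,18],"delta_rot":[0,0,0],"fingers":0.1},{"travel":[0,0,10],"delta_rot":[0,0,0],"fingers":0.1},{"travel":[0,0,4],"delta_rot":[0,0,0],"fingers":0.1},{"travel":[0,0,0],"delta_rot":[0,0,0],"fingers":0.1},{"travel":[0,0,0],"delta_rot":[0,0,0],"fingers":0.5},{"travel":[0,0,0],"delta_rot":[0,0,0],"fingers":0.5},{"travel":[0,0,0],"delta_rot":[0,0,0],"fingers":0.5},{"travel":[0,0,0],"delta_rot":[0,0,0],"fingers":0.5}])

```text
clock: 20.62
eef_pos: [556.8, -262.3, 54.8]
eef_rot: [3.141, 0.0, 1.634]
wrist_force: [-2.0, -0.6, 6.1]
finger_gap: 29.9
```

Request:
send_rows(plan=[{"travel":[0,0,-3],"delta_rot":[0,0,0],"fingers":0.5},{"travel":[0,0,-5],"delta_rot":[0,0,0],"fingers":0.5},{"travel":[0,0,-8],"delta_rot":[0,0,0],"fingers":0.5},{"travel":[0,0,-10],"delta_rot":[0,0,0],"fingers":0.5},{"travel":[0,0,-10],"delta_rot":[0,0,0],"fingers":0.5},{"travel":[0,0,-10],"delta_rot":[0,0,0],"fingers":0.5},{"travel":[0,0,-25],"delta_rot":[0,0,0],"fingers":0.5},{"travel":[0,0,-25],"delta_rot":[0,0,0],"fingers":0.5},{"travel":[0,0,-25],"delta_rot":[0,0,0],"fingers":0.5},{"travel":[0,0,-25],"delta_rot":[0,0,0],"fingers":0.5},{"travel":[0,0,-25],"delta_rot":[0,0,0],"fingers":0.5},{"travel":[0,0,0],"delta_rot":[0,0,7.4],"fingers":0.5},{"travel":[0,0,0],"delta_rot":[0,0,0],"fingers":0.5},{"travel":[0,0,0],"delta_rot":[0,0,0],"fingers":0.5}])

```text
clock: 22.38
eef_pos: [556.6, -261.9, 225.1]
eef_rot: [-3.141, -0.0, 1.507]
wrist_force: [0.3, -0.7, -1.9]
finger_gap: 29.6
```

```bash
cat > held.py <<'E'
from fit import *
s=manip.read_state(); print(s['eef_pos'],s['eef_rot'],s['finger_gap'],s['wrist_force'])
c=camera('wrist'); T=T_of('wrist',c,s); W=cloud(c,T); Rm=R.from_euler('xyz',s['eef_rot']).as_matrix(); L=(W-s['eef_pos'])@Rm
f=(abs(L[...,1])<14)&(L[...,0]>5)&(L[...,0]<25)&(L[...,2]>-28)&(L[...,2]<-8); q=L[f]
if len(q)>9: print('front',len(q),np.median(q[:,0]),'tilt',np.degrees(np.polyfit(q[:,2],q[:,0],1)[0]),'yaw',np.degrees(np.polyfit(q[:,1],q[:,0],1)[0]))
t=(abs(L[...,1])<14)&(abs(L[...,0])<10)&(L[...,2]>-48)&(L[...,2]<-30); print('top z',np.median(L[t][:,2]),'slope deg',np.degrees(np.polyfit(L[t][:,0],L[t][:,2],1)[0]))
E
python3 held.py; python3 - <<'E'
from fit import *
a=np.radians(3.6); u=np.array([np.cos(a),np.sin(a)]); v=np.array([-u[1],u[0]]); O=np.array([556.5,-264.2])
c=camera('side'); W=cloud(c,T_of('side',c)); d=W[...,:2]-O; X=d@u; Y=d@v;Z=W[...,2]
m=(abs(X+2)<22)&(Y>-24)&(Y<40)&(Z>53)&(Z<63); print(np.histogram(Y[m],np.arange(-24,36,2)))
save(cv2.resize(c['color'][100:190,280:400],None,fx=5,fy=5),'s7.png')
E
```

```text
[ 556.56925737 -261.91695335  225.09440859] [-3.14108196e+00 -3.87110315e-04  1.50719835e+00] 29.597615267860192 [ 0.27393094 -0.67325381 -1.87690202]
front 644 12.658059236357097 tilt 0.2164772466115956 yaw 0.06867791273409347
top z -38.26464254292939 slope deg -0.2740107167725476
(array([ 1,  4,  9,  8, 11,  7,  9,  9, 10, 10, 12, 18,  3,  3,  8,  8,  8,
        9,  9, 11, 11, 11, 28, 11,  3,  0,  0,  0,  0]), array([-24, -22, -20, -18, -16, -14, -12, -10,  -8,  -6,  -4,  -2,   0,
         2,   4,   6,   8,  10,  12,  14,  16,  18,  20,  22,  24,  26,
        28,  30,  32,  34]))
```

Request:
send_rows(plan=[{"travel":[38.35,-5.65,0],"delta_rot":[0,0,0],"fingers":0.5},{"travel":[38.35,-5.65,0],"delta_rot":[0,0,0],"fingers":0.5},{"travel":[38.35,-5.65,0],"delta_rot":[0,0,0],"fingers":0.5},{"travel":[38.35,-5.65,0],"delta_rot":[0,0,0],"fingers":0.5},{"travel":[38.35,-5.65,0],"delta_rot":[0,0,0],"fingers":0.5},{"travel":[38.35,-5.65,0],"delta_rot":[0,0,0],"fingers":0.5},{"travel":[38.35,-5.65,0],"delta_rot":[0,0,0],"fingers":0.5},{"travel":[38.35,-5.65,0],"delta_rot":[0,0,0],"fingers":0.5},{"travel":[38.35,-5.65,0],"delta_rot":[0,0,0],"fingers":0.5},{"travel":[38.35,-5.65,0],"delta_rot":[0,0,0],"fingers":0.5},{"travel":[38.35,-5.65,0],"delta_rot":[0,0,0],"fingers":0.5},{"travel":[38.35,-5.65,0],"delta_rot":[0,0,0],"fingers":0.5},{"travel":[38.35,-5.65,0],"delta_rot":[0,0,0],"fingers":0.5},{"travel":[38.35,-5.65,0],"delta_rot":[0,0,0],"fingers":0.5},{"travel":[0,0,0],"delta_rot":[0,0,0],"fingers":0.5},{"travel":[0,0,0],"delta_rot":[0,0,0],"fingers":0.5}])

```text
clock: 24.48
eef_pos: [513.3, 278.5, 225.1]
eef_rot: [-3.141, 0.0, 1.505]
wrist_force: [-0.4, -0.1, -2.4]
finger_gap: 29.5
```

```bash
python3 held.py
```

```text
[513.33900948 278.47331593 225.07128122] [-3.14127420e+00  3.77065088e-04  1.50524642e+00] 29.452894204319445 [-0.38956204 -0.1089686  -2.37618339]
front 644 12.643699831762522 tilt 0.01648583377562658 yaw -0.11637823488515228
top z -38.27147231473941 slope deg -0.21276655907930803
```

Request:
send_rows(plan=[{"travel":[0.3,-1.4,30],"delta_rot":[0,0,0],"fingers":0.5},{"travel":[0,0,30],"delta_rot":[0,0,0],"fingers":0.5},{"travel":[0,0,30],"delta_rot":[0,0,0],"fingers":0.5},{"travel":[0,0,25],"delta_rot":[0,0,0],"fingers":0.5},{"travel":[0,0,18],"delta_rot":[0,0,0],"fingers":0.5},{"travel":[0,0,0],"delta_rot":[0,0,0],"fingers":0.5},{"travel":[0,0,0],"delta_rot":[0,0,0],"fingers":0.5}])

```text
clock: 25.4
eef_pos: [512.6, 279.3, 93.3]
eef_rot: [3.14, -0.001, 1.504]
wrist_force: [0.0, 0.6, -2.3]
finger_gap: 30.2
```

Request:
send_rows(plan=[{"travel":[-0.4,-0.6,6],"delta_rot":[0,0,0],"fingers":0.5},{"travel":[0,0,4],"delta_rot":[0,0,0],"fingers":0.5},{"travel":[0,0,3],"delta_rot":[0,0,0],"fingers":0.5},{"travel":[0,0,3],"delta_rot":[0,0,0],"fingers":0.5},{"travel":[0,0,0],"delta_rot":[0,0,0],"fingers":0.5}])

```text
clock: 26.02
eef_pos: [511.3, 278.9, 76.0]
eef_rot: [-3.141, 0.0, 1.504]
wrist_force: [-0.7, -0.4, -2.2]
finger_gap: 30.1
```

Blade tip is about 7 mm into the slot with no contact force. I'll continue down.

Request:
send_rows(plan=[{"travel":[0,0,6],"delta_rot":[0,0,0],"fingers":0.5},{"travel":[0,0,8],"delta_rot":[0,0,0],"fingers":0.5},{"travel":[0,0,8],"delta_rot":[0,0,0],"fingers":0.5},{"travel":[0,0,6],"delta_rot":[0,0,0],"fingers":0.5},{"travel":[0,0,3],"delta_rot":[0,0,0],"fingers":0.5},{"travel":[0,0,1.5],"delta_rot":[0,0,0],"fingers":0.5},{"travel":[0,0,0],"delta_rot":[0,0,0],"fingers":0.5}])

```text
clock: 26.9
eef_pos: [511.4, 278.9, 43.8]
eef_rot: [3.141, -0.0, 1.504]
wrist_force: [-0.5, -0.5, -2.6]
finger_gap: 30.0
```

Then down to contact, release, rise, back off and look.

Request:
send_rows(plan=[{"travel":[0,0,0.7],"delta_rot":[0,0,0],"fingers":0.5},{"travel":[0,0,0.5],"delta_rot":[0,0,0],"fingers":0.5},{"travel":[0,0,0],"delta_rot":[0,0,0],"fingers":0.5}])

```text
clock: 27.28
eef_pos: [511.4, 278.9, 42.7]
eef_rot: [3.141, -0.0, 1.504]
wrist_force: [0.4, 0.0, -1.0]
finger_gap: 29.6
```

Request:
send_rows(plan=[{"travel":[0,0,0],"delta_rot":[0,0,0],"fingers":0.18},{"travel":[0,0,0],"delta_rot":[0,0,0],"fingers":0.18},{"travel":[0,0,0],"delta_rot":[0,0,0],"fingers":0.18},{"travel":[0,0,0],"delta_rot":[0,0,0],"fingers":0.18},{"travel":[0,0,-5],"delta_rot":[0,0,0],"fingers":0.18},{"travel":[0,0,-15],"delta_rot":[0,0,0],"fingers":0.18},{"travel":[0,0,-25],"delta_rot":[0,0,0],"fingers":0.18},{"travel":[0,0,-30],"delta_rot":[0,0,0],"fingers":0.18},{"travel":[0,0,-30],"delta_rot":[0,0,0],"fingers":0.18},{"travel":[0,0,-30],"delta_rot":[0,0,0],"fingers":0.18},{"travel":[0,0,-20],"delta_rot":[0,0,0],"fingers":0.18},{"travel":[0,0,0],"delta_rot":[0,0,0],"fingers":0.18},{"travel":[0,0,0],"delta_rot":[0,0,0],"fingers":0.18}])

```text
clock: 28.9
eef_pos: [511.1, 278.7, 197.0]
eef_rot: [-3.141, 0.0, 1.504]
wrist_force: [-0.2, -0.3, -0.5]
finger_gap: 38.3
```

```bash
python3 - <<'E'
from fit import *
s=manip.read_state(); print(s['eef_pos'],s['finger_gap'],s['wrist_force'])
c=camera('wrist'); W=cloud(c,T_of('wrist',c,s)); 
rect(W,512,279,22,76,90,'gaugetop (was 511.3 279.9)')
rect(W,566,276,22,76,90,'r1 (566.2 276.5)'); rect(W,457,282,22,76,90,'r2 (456.3 283)')
a=np.radians(3.6); u=np.array([np.cos(a),np.sin(a)]); v=np.array([-u[1],u[0]]); O=np.array([556.5,-264.2]); out=[]
for n in ('scene','side'):
    c=camera(n); T=T_of(n,c); W=cloud(c,T); d=W[...,:2]-O; X=d@u; Y=d@v;Z=W[...,2]
    rect(W,512,279,22,76,84,n+' gaugetop')
    m=(abs(X)<22)&(Y>-24)&(Y<40)&(Z>53)&(Z<63); print(n,'fixed/slide edges',np.histogram(Y[m],np.arange(-24,30,2))[0])
    for o in ('oil','loupe','magnifier'): print(o,[tw(T,q['at']).round(0) for q in tip_of(o,n)][:1])
    out.append(cv2.resize(c['color'][225:300,190:300] if n=='scene' else c['color'][110:185,280:390],None,fx=5,fy=5)[:290])
save(np.vstack(out),'s8.png')
E
```

```text
[511.0816738  278.73791057 196.99622364] 38.315617212641015 [-0.22542925 -0.34315594 -0.47315303]
gaugetop (was 511.3 279.9) 709 c [511.3 279.8] size [24.2 29.4] ang 85.7 z 80.9 mean [511.4 280.3]
r1 (566.2 276.5) 488 c [566.8 276.2] size [24.8 24.3] ang 87.9 z 81.0 mean [566.4 276.5]
r2 (456.3 283) 488 c [456.6 283.1] size [25.2 24.4] ang 83.5 z 80.9 mean [456.6 283.3]
scene gaugetop 88 c [512.4 278.9] size [23.9 32. ] ang 87.1 z 79.6 mean [513.9 278.7]
scene fixed/slide edges [ 0  0 21 18 18 17 16 20 17 18 19 15 11  0 14 21 15 20 17 18 15 17 16 17
  0  0]
oil [array([ 636., -302.,    4.])]
loupe [array([534., 215.,   0.])]
magnifier [array([487.,  14.,   1.])]
side gaugetop 389 c [509.4 278.3] size [24.4 30.1] ang 85.3 z 80.6 mean [509.1 279.1]
side fixed/slide edges [0 0 0 0 0 0 0 0 0 0 0 0 0 0 0 0 0 0 0 0 0 0 0 0 0 0]
oil [array([508., 278.,  48.])]
loupe [array([534., 205.,   1.])]
magnifier [array([483.,   8.,  -3.])]
```

View pics/s8.png

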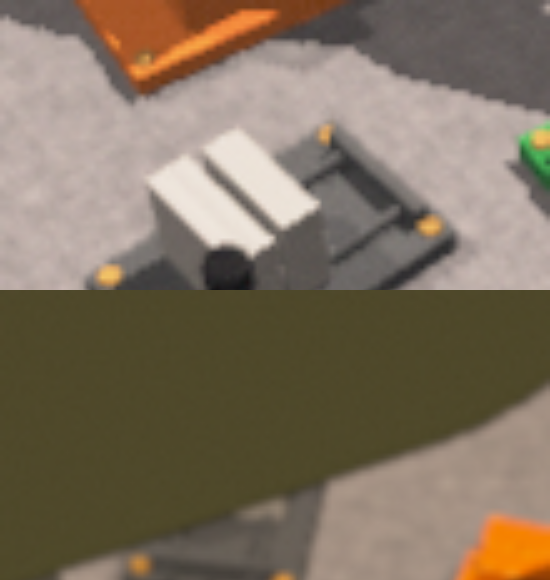

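```bash
python3 -c "
from cell import manip; print(manip.sign_off())"
```

```text
the job is handed in; nothing more can be done
None
```

The job is done and handed in at about 29 s of the 72 s allowed. I set the holder with the block-handled gauge and stood the gauge back in the rack's middle slot; `sign_off` gives no verdict.

**What I did:**
- I lowered the gauge's blade midway along the open jaws until its handle sat on the jaw tops, then released it.
- I pushed the sliding jaw in until it stalled on the blade, at about 16 N.
- I gripped the handle along the jaws so the setting would not be disturbed, drew it straight up and carried it back over the magnifier.

**Last checks:**
- **Gauge:** its top is at (511.3, 279.8), z 80.9 mm. It started at (511.3, 279.9), z 80.9, so it is fully home.
- **Round-handled gauges:** both are within about 1 mm of their starting positions.
- **Gap:** it is clearly open and parallel, at roughly 3 to 6 mm from coarse depth edges. The 5 mm figure rests on the stall against the blade; I could not measure it more finely.
- **Oil bottle, loupe and magnifier:** their positions match the start within the detection noise. The side camera could not see the oil bottle or holder at the end because the arm was in the way, so only the scene camera confirmed those.

**What disagreed:**
- The fingertips were really about 30 mm behind where the stated tool frame puts them.
- Because of that, my first grasp closed on nothing and rested lightly on the handle top, at about 7 N. I saw this in the pictures and allowed for the 30 mm in every move after that.

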